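# Throttle the jiko: set the vent door, hold the draught plate in its slot

### The arm

A 6-joint arm with a two-finger parallel gripper is mounted at the origin on the work surface. World frame = base frame: x ahead of the robot, y to its left, z up, the work surface at z = 0. Lengths are in mm, angles in rad, forces in N, time in s.
With the tool pointing down it reaches from about 375 to 975 mm from the base axis. Payload 3.8 kg.
Tool frame: the origin (TCP) lies at the very end of the fingers, on their centre line; the grasp point (between the pads) lies 19 mm behind it (env.tcp_to_grasp is the distance from the TCP to the grasp point, in mm); z points along the fingers, y is the direction in which the jaws open and shut (so a half turn about z gives the same grasp; the last joint's range is limited). The gripper opens to 85 mm and grips with 20 to 120 N. Pads are 22 mm wide; open, the fingers measure 114 mm over their backs; the gripper's body (76 mm by 85 mm) begins 54 mm behind the grasp point. The pads swing forward as they close: fully open they stand 13 mm farther back than shut.
Start: joints at [-1.324, 0.264, 1.604, -0, 1.274, -0.037], TCP at [188.998, -647.995, 231.28] pointing down, gripper open.
Joint ranges: [-2.63, 2.63], [-0.94, 2.18], [0.31, 2.57], [-1.31, 4.45], [0, 2.66], [-2.55, 2.55]. Speed limits (rad/s): [2.57, 2.57, 3.14, 3.14, 3.14, 3.14].

### API

Orientations are given as [roll, pitch, yaw] about the fixed x, y, z axes, in that order (R = Rz(yaw) Ry(pitch) Rx(roll)).
In Python, from plant import env gives the robot as it stands.
- The arm moves only by the tool servo_tool, never from a script. Its argument "commands" is a list of rows, each an object with "twist": the turn, a rotation vector about the tool's x, y, z in degrees, a list of three; "translation": the shift along the tool's x, y, z in cm, a list of three; "gripper": the opening, from 0 (shut) to 1 (fully open). In form: [{"twist": [wx, wy, wz], "translation": [x, y, z], "gripper": gripper}, ...]. A call has 1 to 8 rows; each row shifts and turns the pose as measured when the row begins, along the tool's axes as they then stand; what a row does not reach is not made up. A row lasts 1/10 s, in which the tool goes at most 50 mm and 8.59 degrees, less where a joint would pass 70% of its speed; a pose out of reach is approached as far as the arm can. A call is refused whole if a number of a shift passes 5 or a number of a turn 8.59, either way. A call with a gripper value outside its range is refused whole. The fingers move at their own pace and stop on an object; "newtons" is the grip in N (left out, the last holds). Time passes only in rows, so rows that do not move let the fingers close. It gives the time, the measured TCP pose, the force and the opening at its end, in the units of the state.
- env.get_state(): the state, without advancing time (a new reading comes with each control period).
- env.capture(name): name is "scene" or "top"; returns a dict with "image" (480x640x3 uint8, blue, green, red), "fx", "fy", "cx", "cy" (pixels), "world_from_camera" (4x4, takes a point from camera to world coordinates). Camera axes: x right, y down, z forward; pixel columns grow to the right and rows downward; lengths in mm; the calibration is good to about 2 mm. A picture is of the moment at which its call begins. There is no depth.
- env.finish_job(): hands the job in, once; it reports no verdict.
The state is a dict: "time": time; "joint_positions": joint angles; "joint_velocities": joint speeds; "effort": joint torques, N m; "position": TCP position; "tcp_rot": TCP orientation; "contact_force": force on the tool from outside, world axes, zero at the start; "ft_torque": the same for the moment, N m; "width": finger opening in mm.
Only numpy, scipy, OpenCV 4.12 (cv2) and the standard library are available. Lean on these libraries where they do the work, as an engineer would, in place of code of your own. Each camera call takes 0.05 s, during which the arm holds its last target.

### The job

Turn the jiko down to idle. First swing the wide-open vent door in until it stands 45 degrees open and leave it so; then lift the steel draught plate out of its wooden rest by its wood grip and pass its blade down through the narrow slot in the roof of the vent box until about half of the blade is inside. Finish while still holding the plate there, hanging clear of the vent's floor, with the pots and other kitchen things left where they are.

Things in the scene. Friction and masses are not known exactly. Their poses are not given: they have to be found in the camera images.
- vent_slot (a point): Slot in the vent box's roof: centre of its straight throat at the throat's upper edge, 106 mm above the table. 8 mm wide (along x), 64 mm long (along y), throat 15 mm deep, lips above it flaring out at 45 degrees for 7 mm. Hollow below; vent floor 96 mm below this point. z up; -x points out of the vent's mouth, 47 mm away; the stove's centre is 215 mm away along +x.
- vent_door (a joint): Opening angle of the swing door on the vent's mouth, rad: 0 shut, 0.785 is 45 degrees, 1.75 the stop (fully open). Upright hinge at the +y edge of the mouth (axes of vent_slot); seen from above it turns clockwise as it opens. Stiff (about 0.1 N m): it stays where it is left.
- door_post (a point): Handle of the door: an upright round wooden post 12 mm in diameter standing on the door's top edge, 85 mm from the hinge line, swinging with the door. This point is on its axis, 130 mm above the table, 20 mm below its top; 30 mm below is free to grip too. Door panel 118 mm wide, 4 mm thick, top edge 94 mm above the table.
- door_hinge (a point): Point on the door's upright hinge line, at the height of door_post.
- jiko: The round charcoal stove, 280 mm across, 235 mm high, fixed; origin under its centre, axes as vent_slot. Its vent box, low sheet steel, 130 mm wide, roof 97 mm above the table, sticks out of its foot along -x.
- plate: The draught plate: a flat steel blade 6 mm thick (along x), 60 mm wide (along y) and 120 mm long, with a wood grip on top; about 0.3 kg in all. Origin at the centre of the blade's lower edge, z up along the blade. At the start it stands in the groove of its rest, leaning by up to 5 degrees.
- plate_grip (a point): Centre of the draught plate's wood grip, 155 mm above the blade's lower edge: a flat upright wood block 16 mm thick (along x), 44 mm wide (along y), 70 mm high (35 mm above and below this point). Axes as for the plate. Thickness and width are those of a grasp across x.
- plate_tip (a point): Centre of the lower edge of the blade.
- rest: The wooden rest, a fixed block 70 x 100 x 50 mm with a groove 8.5 mm wide (along x), 65 mm long (along y) and 35 mm deep in its top, in which the plate stands; groove floor 15 mm above the table. Origin under its centre, z up, axes as the plate's.
- sufuria: Bystander: aluminium cooking pot, 190 mm across, 95 mm high; origin under its centre.
- paddle: Bystander: wooden cooking paddle lying flat, 290 mm long, 55 mm wide at its blade, 12 mm thick; origin near its middle.
- bowl: Bystander: orange melamine bowl, 140 mm across, 55 mm high; origin under its centre.
- mug: Bystander: white mug, 76 mm across, 80 mm high; origin under its centre.
- matchbox: Bystander: matchbox lying flat, 53 x 36 x 15 mm; origin under its centre.
- tin: Bystander: steel tin, 72 mm across, 100 mm high; origin under its centre.
- jar: Bystander: glass jar, 66 mm across, 110 mm high; origin under its centre.

How it is judged:
By the outcome, as a careful person would: the job done as asked, in the order asked, and still so for the second after the job is handed in, while the arm keeps its last pose, push and grip.
It also fails if it takes over 64 s, if anything falls off the work surface, if the arm or the gripper's body presses on something with over 40 N, if the wrist force passes 120 N, or if a joint passes its speed limit or range.

## Working session

There is one attempt and no reset: what is moved stays moved. The work goes in short steps, Python scripts to look and compute and a tool call to move; the robot and the scene stay as the last step left them, time stands still between calls to the robot, and variables do not carry over. Pictures are saved under pics/ and viewed, and the job is handed in when it is done.

Besides the shell and the picture viewer there is one more tool, called after "Request:" as a command line: name --argument value ..., lists and objects as JSON in quotes. servo_tool: Moves the arm, as the interface text tells. Its arguments: {"type":"object","properties":{"commands":{"type":"array"},"newtons":{"type":"number"}},"required":["commands"]}

```bash
ls; mkdir -p pics
python3 - <<'E'
from plant import env
import cv2
print(env.get_state())
for n in("scene","top"):
    c=env.capture(n); cv2.imwrite(f"pics/{n}0.png",c["image"]); print(n,c["fx"],c["fy"],c["cx"],c["cy"],c["world_from_camera"])
E
```

```text
pics
{'time': 0.0, 'joint_positions': array([-1.32386707e+00,  2.64736804e-01,  1.60539687e+00, -2.72730979e-06,
        1.27370691e+00, -3.68945750e-02]), 'joint_velocities': array([ 0.00022615,  0.00036989,  0.00077884, -0.00070583, -0.0018861 ,
       -0.00072163]), 'effort': array([ 8.76603717e-04, -5.15106869e+01, -3.67311358e+01,  7.77693822e-05,
        1.31412360e-02, -8.20197670e-06]), 'position': array([ 188.83795764, -647.27144314,  229.96070172]), 'tcp_rot': array([-3.13934615e+00, -8.03134840e-05,  2.83824540e-01]), 'contact_force': array([-0.3597688 , -0.03250106, -0.47451511]), 'ft_torque': array([ 0.02685089, -0.00654542, -0.03893595]), 'width': 85.4327341011273}
scene 522.8442243876797 522.8442243876797 316.53352929981236 243.99545145070465 [[-6.76368557e-01  4.07261821e-01 -6.13729080e-01  1.25417347e+03]
 [ 7.36558967e-01  3.76852426e-01 -5.61661051e-01  6.93219154e+02]
 [ 2.54219028e-03 -8.31937532e-01 -5.54863478e-01  7.18781222e+02]
 [ 0.00000000e+00  0.00000000e+00  0.00000000e+00  1.00000000e+00]]
top 540.5914338271779 540.5914338271779 320.6769401490132 245.3212875262414 [[ 5.20584434e-02 -9.76761512e-01  2.07910718e-01  3.38899841e+02]
 [-9.98632841e-01 -4.99311829e-02  1.54701669e-02  7.37964842e+01]
 [-4.72943558e-03 -2.08431824e-01 -9.78025464e-01  1.28523385e+03]
 [ 0.00000000e+00  0.00000000e+00  0.00000000e+00  1.00000000e+00]]
```

View pics/scene0.png

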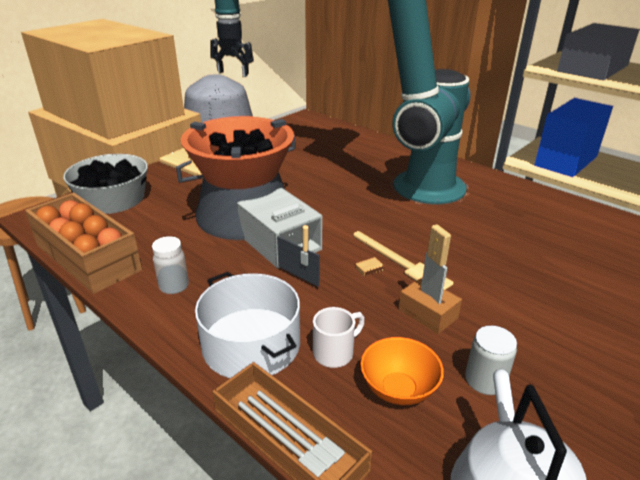

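View pics/top0.png

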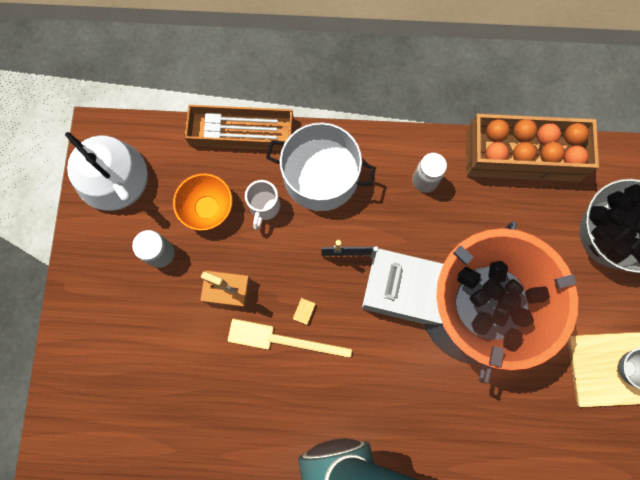

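Run:
```python
import cv2
t=cv2.imread("pics/top0.png"); s=cv2.imread("pics/scene0.png")
def crop(im,x,y,w,h,k,n): cv2.imwrite(n,cv2.resize(im[y:y+h,x:x+w],None,fx=k,fy=k,interpolation=cv2.INTER_CUBIC))
crop(t,310,220,150,110,5,"pics/t_vent.png")
crop(t,190,250,130,100,6,"pics/t_rest.png")
crop(s,230,180,110,110,5,"pics/s_vent.png")
crop(s,350,210,120,130,4,"pics/s_rest.png")
```

```text
(no output)
```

View pics/t_vent.png

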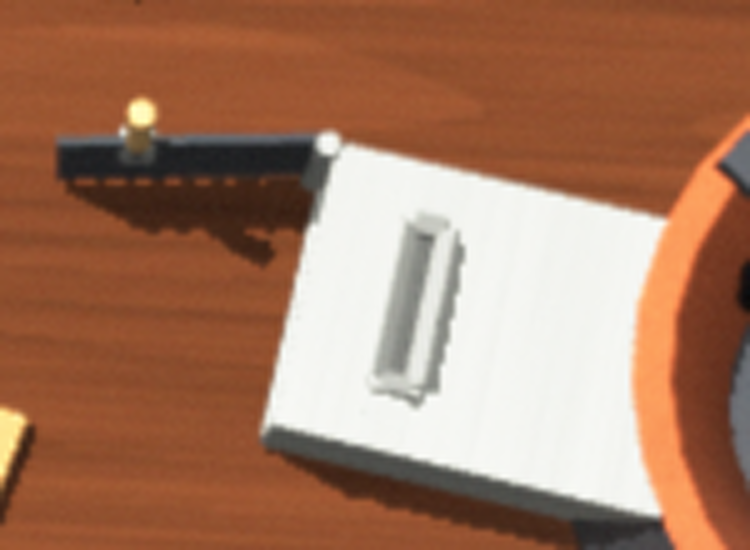

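View pics/t_rest.png

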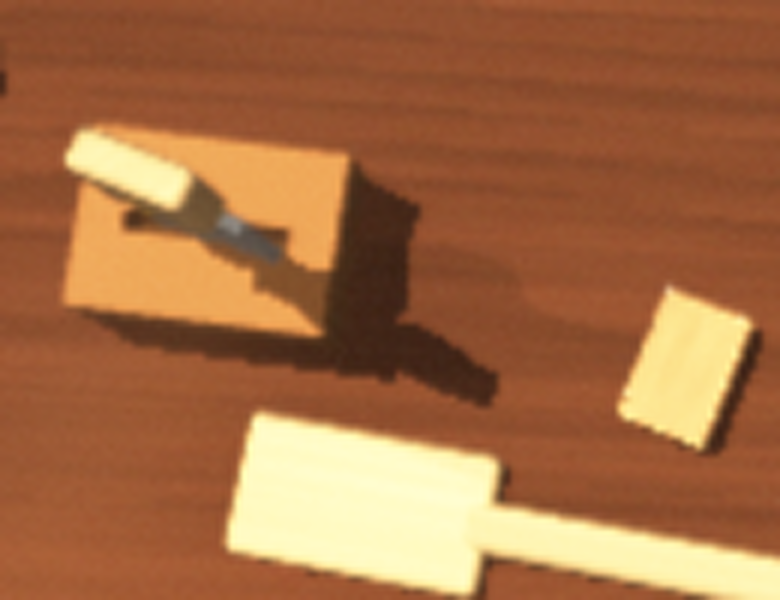

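View pics/s_vent.png

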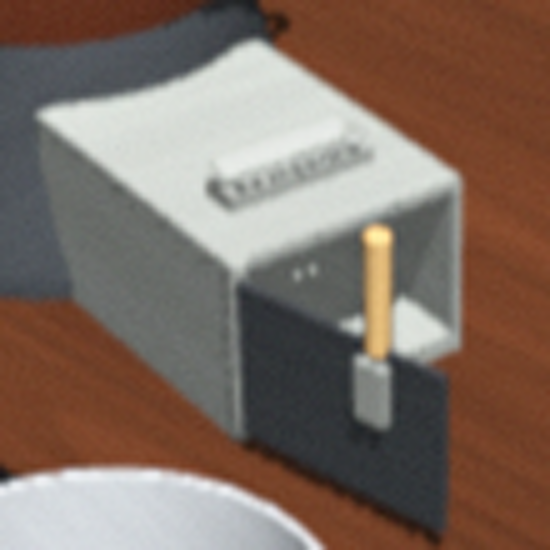

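View pics/s_rest.png

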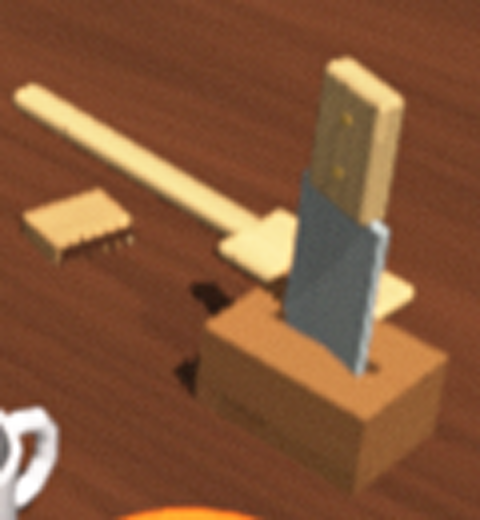

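Run:
```python
import cv2
t=cv2.imread("pics/top0.png"); s=cv2.imread("pics/scene0.png")
def crop(im,x,y,w,h,k,n): cv2.imwrite(n,cv2.resize(im[y:y+h,x:x+w],None,fx=k,fy=k,interpolation=cv2.INTER_NEAREST))
crop(t,198,266,54,44,13,"pics/t_rest2.png")
crop(s,396,220,70,110,5,"pics/s_rest2.png")
```

```text
(no output)
```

View pics/t_rest2.png

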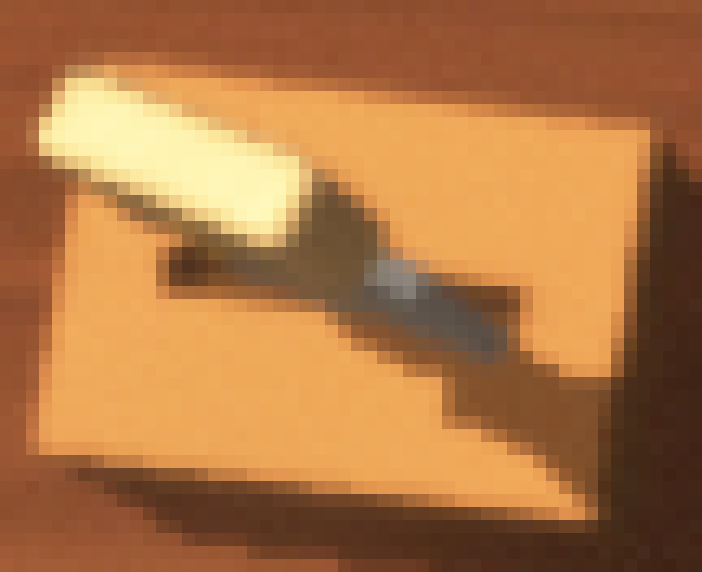

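View pics/s_rest2.png

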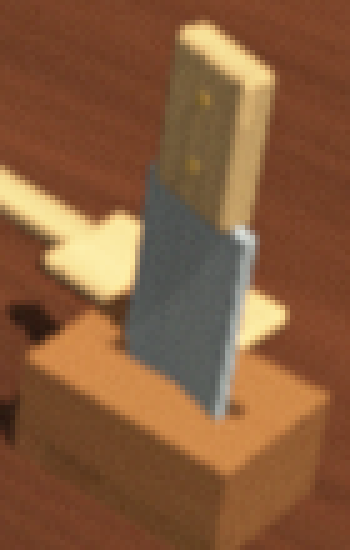

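```bash
cat > h.py <<'E'
import numpy as np, cv2
K={'scene':(522.8442243876797,316.53352929981236,243.99545145070465,np.array([[-6.76368557e-01,4.07261821e-01,-6.13729080e-01,1.25417347e+03],[7.36558967e-01,3.76852426e-01,-5.61661051e-01,6.93219154e+02],[2.54219028e-03,-8.31937532e-01,-5.54863478e-01,7.18781222e+02]])),
'top':(540.5914338271779,320.6769401490132,245.3212875262414,np.array([[5.20584434e-02,-9.76761512e-01,2.07910718e-01,3.38899841e+02],[-9.98632841e-01,-4.99311829e-02,1.54701669e-02,7.37964842e+01],[-4.72943558e-03,-2.08431824e-01,-9.78025464e-01,1.28523385e+03]]))}
def ray(c,u,v):
    f,cx,cy,T=K[c]; d=T[:,:3]@np.array([(u-cx)/f,(v-cy)/f,1]); return T[:,3],d/np.linalg.norm(d)
def onz(c,u,v,z):
    o,d=ray(c,u,v); return o+d*(z-o[2])/d[2]
def proj(c,p):
    f,cx,cy,T=K[c]; q=T[:,:3].T@(np.array(p,float)-T[:,3]); return np.array([f*q[0]/q[2]+cx,f*q[1]/q[2]+cy])
def tri(p1,p2):
    o1,d1=ray('top',*p1); o2,d2=ray('scene',*p2)
    s,t=np.linalg.lstsq(np.stack([d1,-d2],1),o2-o1,rcond=None)[0]
    a,b=o1+s*d1,o2+t*d2; return (a+b)/2,np.linalg.norm(a-b)
E
python3 - <<'E'
from h import *
np.set_printoptions(precision=1,suppress=True)
T=lambda x,y:(198+x/13-.5,266+y/13-.5)
S=lambda x,y:(396+x/5-.5,220+y/5-.5)
for a,b in [((62,70),(243,87)),((40,158),(273,72)),((308,158),(180,35)),((280,245),(203,22))]:
    print(tri(T(*a),S(*b)))
print("rest top corners z50")
for p in [(65,65),(650,122),(595,520),(35,455)]: print(onz('top',*T(*p),50))
print("groove");
for p in [(160,245),(160,298),(520,290),(505,340)]: print(onz('top',*T(*p),50))
print("rest scene")
for p in [(28,358),(220,475),(328,398),(100,310)]: print(onz('scene',*S(*p),50))
print("blade at slot scene", onz('scene',*S(127,345),50),onz('scene',*S(220,418),50))
V=lambda x,y:(310+x/5-.5,220+y/5-.5)
print("roof corners z97 top")
for p in [(340,143),(265,435),(665,215),(655,518)]: print(onz('top',*V(*p),97))
print('slot lip corners z113 top')
for p in [(418,210),(455,228),(372,385),(418,402)]: print(onz('top',*V(*p),113))
print('door post top z150',onz('top',*V(141,108),150)); 
S2=lambda x,y:(230+x/5-.5,180+y/5-.5)
print(tri(V(141,108),S2(377,232)))
print('hinge z97',onz('top',*V(330,143),97),'door tip z94',onz('top',*V(58,140),94))
print("roof corner scene",onz('scene',*S2(460,180),97),onz('scene',*S2(237,272),97))
E
```

```text
(array([505.2, 326.3, 201.4]), np.float64(4.886891483656944))
(array([490.6, 328.9, 202.2]), np.float64(3.1077602176927197))
(array([492.1, 288.5, 201.9]), np.float64(0.27864110549629595))
(array([478.6, 290.9, 202.5]), np.float64(1.7246132088532549))
rest top corners z50
[528.  363.5  50. ]
[523.1 258.6  50. ]
[452.1 262.6  50. ]
[458.4 362.   50. ]
groove
[496.7 343.6  50. ]
[487.3 342.7  50. ]
[492.  279.2  50. ]
[483.  281.1  50. ]
rest scene
[524.8 259.1  50. ]
[533.8 354.4  50. ]
[464.5 361.6  50. ]
[478.1 262.8  50. ]
blade at slot scene [490.3 284.   50. ] [504.5 336.5  50. ]
roof corners z97 top
[591.6 -35.1  97. ]
[459.1  -6.2  97. ]
[ 566.3 -180.7   97. ]
[ 431.8 -177.1   97. ]
slot lip corners z113 top
[559.9 -68.8 113. ]
[552.7 -85.2 113. ]
[481.6 -50.7 113. ]
[475.2 -70.9 113. ]
door post top z150 [591.4  55.7 150. ]
(array([591.7,  55.2, 150.3]), np.float64(1.3541629867876968))
hinge z97 [591.4 -30.6  97. ] door tip z94 [587.2  91.4  94. ]
roof corner scene [470.3  -8.7  97. ] [596.3 -27.5  97. ]
```

```bash
cat >> h.py <<'E'
def plan(env,pos,psi_deg,quiet=False):
    """shift (cm) & turn in tool axes from now to TCP target, tool down yaw psi"""
    from scipy.spatial.transform import Rotation as Ro
    s=env.get_state(); R=Ro.from_euler('xyz',s['tcp_rot'])
    d=R.inv().apply(np.array(pos)-s['position'])/10
    w=np.degrees((R.inv()*Ro.from_euler('xyz',[np.pi,0,np.radians(psi_deg)])).as_rotvec())
    print('t',round(s['time'],2),'pos',s['position'].round(1),'rpy',np.degrees(s['tcp_rot']).round(1),'w',round(s['width'],1),'F',s['contact_force'].round(1),'j',s['joint_positions'].round(2))
    print('shift cm',d.round(2),'turn deg',w.round(2), 'min rows',max(np.linalg.norm(d)/5,np.linalg.norm(w)/8.59).round(2))
E
python3 - <<'E'
from h import *
from plant import env
print(onz('top',321,168,95),onz('top',262,200,80),onz('top',203,203,55))
plan(env,[189,-648,400],16)
plan(env,[591,55,400],60)
E
```

```text
[775.28086842 101.43058176  95.        ] [695.62045317 234.55068611  80.        ] [688.55978846 376.99295008  55.        ]
t 0.1 pos [ 188.9 -647.3  230.1] rpy [-179.9   -0.    16.3] w 85.5 F [0.4 0.3 0.1] j [-1.32  0.26  1.61  0.    1.27 -0.04]
shift cm [ -0.     0.03 -16.99] turn deg [-0.12 -0.    0.26] min rows 3.4
t 0.1 pos [ 188.9 -647.3  230.1] rpy [-179.9   -0.    16.3] w 85.5 F [0.4 0.3 0.1] j [-1.32  0.26  1.61  0.    1.27 -0.04]
shift cm [ 58.27 -56.2  -16.87] turn deg [ -0.11  -0.05 -43.74] min rows 16.54
```

Request:
servo_tool --commands '[{"twist":[0,0,0],"translation":[0,0,-5],"gripper":1},{"twist":[0,0,0],"translation":[0,0,-5],"gripper":1},{"twist":[0,0,0],"translation":[0,0,-5],"gripper":1},{"twist":[0,0,0],"translation":[0,0,-4],"gripper":1}]'

```text
time: 0.5
position: [187.7, -642.8, 409.9]
tcp_rot: [-3.111, -0.001, 0.284]
contact_force: [0.1, -0.3, 0.7]
width: 85.5
```

Request:
servo_tool --commands '[{"twist":[0,0,0],"translation":[3.5,-3.4,0],"gripper":1},{"twist":[0,0,0],"translation":[3.5,-3.4,0],"gripper":1},{"twist":[0,0,0],"translation":[3.5,-3.4,0],"gripper":1},{"twist":[0,0,0],"translation":[3.5,-3.4,0],"gripper":1},{"twist":[0,0,0],"translation":[3.5,-3.4,0],"gripper":1},{"twist":[0,0,0],"translation":[3.5,-3.4,0],"gripper":1},{"twist":[0,0,0],"translation":[3.5,-3.4,0],"gripper":1},{"twist":[0,0,0],"translation":[3.5,-3.4,0],"gripper":1}]'

```text
time: 1.3
position: [383.0, -302.1, 420.1]
tcp_rot: [-3.122, -0.0, 0.272]
contact_force: [0.8, -0.7, -1.1]
width: 85.5
```

Run:
```python
from h import *
from plant import env
plan(env,[591,55,350],60)
```

```text
t 1.3 pos [ 383.  -302.1  420.1] rpy [-178.9   -0.    15.6] w 85.5 F [ 0.8 -0.7 -1.1] j [-0.73 -0.14  1.7   0.01  1.61  0.57]
shift cm [ 29.63 -28.67   7.57] turn deg [ -1.05  -0.45 -44.41] min rows 8.38
```

Request:
servo_tool --commands '[{"twist":[0,0,-8],"translation":[3.2,-3.1,0],"gripper":1},{"twist":[0,0,-8],"translation":[3.6,-2.7,0.5],"gripper":1},{"twist":[0,0,-8],"translation":[4.0,-2.1,1],"gripper":1},{"twist":[0,0,-8],"translation":[4.2,-1.6,1],"gripper":1},{"twist":[0,0,-8],"translation":[4.4,-0.9,1.5],"gripper":1},{"twist":[0,0,-4],"translation":[4.5,-0.3,1.5],"gripper":1},{"twist":[0,0,0],"translation":[4.5,0,1],"gripper":1},{"twist":[0,0,0],"translation":[4.5,0,1],"gripper":1}]'

```text
time: 2.1
position: [562.6, 27.9, 347.3]
tcp_rot: [-3.131, -0.013, 1.073]
contact_force: [-0.2, -1.3, 0.2]
width: 85.4
```

Run:
```python
from h import *
from plant import env
plan(env,[591,55,250],60)
plan(env,[591,55,250],75)
```

```text
t 2.1 pos [562.6  27.9 347.3] rpy [-179.4   -0.8   61.5] w 85.4 F [-0.2 -1.3  0.2] j [-0.    0.    1.69  0.02  1.45  0.49]
shift cm [3.6  1.3  9.76] turn deg [-0.59 -0.76  1.5 ] min rows 2.1
t 2.1 pos [562.6  27.9 347.3] rpy [-179.4   -0.8   61.5] w 85.4 F [-0.2 -1.3  0.2] j [-0.    0.    1.69  0.02  1.45  0.49]
shift cm [3.6  1.3  9.76] turn deg [ -0.49  -0.83 -13.5 ] min rows 2.1
```

Request:
servo_tool --commands '[{"twist":[-0.5,-0.7,-6],"translation":[1.8,0.7,4],"gripper":0.6},{"twist":[0,0,-6],"translation":[1.8,0.4,4],"gripper":0.6},{"twist":[0,0,0],"translation":[0,0,4],"gripper":0.6},{"twist":[0,0,0],"translation":[0,0,2],"gripper":0.6},{"twist":[0,0,0],"translation":[0,0,0],"gripper":0.6}]'

```text
time: 2.6
position: [588.9, 65.7, 198.7]
tcp_rot: [-3.137, -0.002, 1.302]
contact_force: [-0.1, -0.1, 0.3]
width: 51.0
```

Run:
```python
from h import *
from plant import env
plan(env,[591.5,55.3,112],75)
for n in("scene","top"):
    c=env.capture(n); cv2.imwrite(f"pics/{n}1.png",c["image"])
t=cv2.imread("pics/top1.png"); s=cv2.imread("pics/scene1.png")
a=cv2.resize(t[200:320,290:440],None,fx=2.6,fy=2.6); b=cv2.resize(s[150:290,220:370],None,fx=2.6,fy=2.6)
h=min(a.shape[0],b.shape[0]); cv2.imwrite("pics/b1.png",np.hstack([a[:h],b[:h]]))
```

```text
t 2.6 pos [588.9  65.7 198.7] rpy [-1.797e+02 -1.000e-01  7.460e+01] w 51.0 F [-0.1 -0.1  0.3] j [0.07 0.13 1.82 0.   1.19 0.33]
shift cm [-0.95  0.57  8.67] turn deg [-0.25 -0.1  -0.41] min rows 1.75
```

View pics/b1.png

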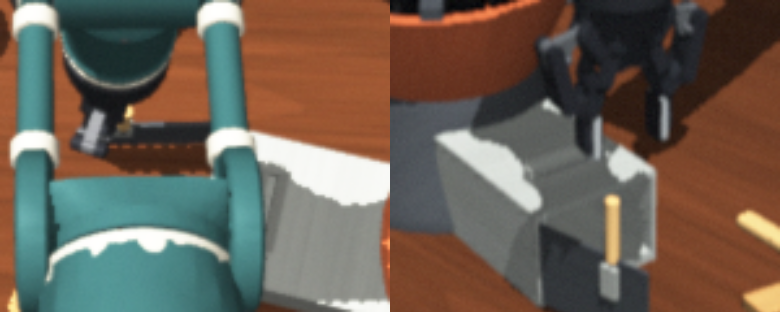

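The picture shows the half-open fingers above and behind the post in the scene view (post top near crop pixel 612,200). The arm hides most of the top view. I'll correct sideways first, then descend over the post.

Request:
servo_tool --commands '[{"twist":[0,0,0],"translation":[-0.9,0.6,2],"gripper":0.6},{"twist":[0,0,0],"translation":[0,0,1.5],"gripper":0.6},{"twist":[0,0,0],"translation":[0,0,0],"gripper":0.6}]'

```text
time: 3.0
position: [598.6, 54.9, 173.3]
tcp_rot: [3.13, -0.007, 1.3]
contact_force: [-0.1, 0.7, -0.1]
width: 51.2
```

Run:
```python
from h import *
from plant import env
plan(env,[591.5,55.3,112],75)
```

```text
t 3.0 pos [598.6  54.9 173.3] rpy [179.4  -0.4  74.5] w 51.2 F [-0.1  0.7 -0.1] j [0.05 0.16 1.84 0.   1.13 0.32]
shift cm [-0.2  -0.76  6.13] turn deg [ 0.64 -0.41 -0.52] min rows 1.24
```

Request:
servo_tool --commands '[{"twist":[0.5,-0.4,-0.5],"translation":[-0.1,-0.6,1],"gripper":0.6},{"twist":[0,0,0],"translation":[0,0,2],"gripper":0.6},{"twist":[0,0,0],"translation":[0,0,2],"gripper":0.6},{"twist":[0,0,0],"translation":[0,0,1],"gripper":0.6},{"twist":[0,0,0],"translation":[0,0,0],"gripper":0.6}]'

```text
time: 3.5
position: [595.7, 56.6, 117.5]
tcp_rot: [3.131, -0.003, 1.31]
contact_force: [0.7, 0.2, 0.5]
width: 51.0
```

Run:
```python
from h import *
from plant import env
plan(env,[591.5,55.3,112],75)
for n in("scene",):
    c=env.capture(n); cv2.imwrite(f"pics/{n}2.png",c["image"])
s=cv2.imread("pics/scene2.png")
cv2.imwrite("pics/b2.png",cv2.resize(s[150:290,220:370],None,fx=4,fy=4))
```

```text
t 3.5 pos [595.7  56.6 117.5] rpy [179.4  -0.2  75. ] w 51.0 F [0.7 0.2 0.5] j [ 0.05  0.21  1.89 -0.    1.03  0.31]
shift cm [-0.23 -0.38  0.55] turn deg [ 0.61 -0.16  0.04] min rows 0.14
```

View pics/b2.png

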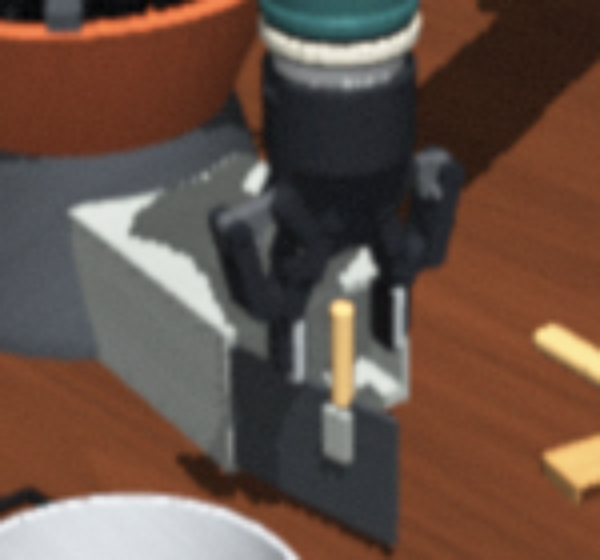

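Run:
```python
from h import *
for p in [(595.7,56.6,117.5),(591.5,55.3,117.5),(591.5,55.3,150)]:
    q=proj('scene',p); print(q,(q-[220,150])*4)
```

```text
[304.56870405 240.2463076 ] [338.27481619 360.98523039]
[305.50096809 239.21040482] [342.00387237 356.84161928]
[305.35683152 226.04823805] [341.42732608 304.19295219]
```

Request:
servo_tool --commands '[{"twist":[0.5,0,0],"translation":[-0.1,-0.3,0.3],"gripper":0.4},{"twist":[0,0,0],"translation":[0,0,0],"gripper":0.3}]' --newtons 20

```text
time: 3.75
position: [594.0, 56.7, 117.1]
tcp_rot: [3.137, -0.004, 1.31]
contact_force: [-0.0, 0.5, -0.4]
width: 25.8
```

Request:
servo_tool --commands '[{"twist":[0,0,0],"translation":[0,0,0],"gripper":0},{"twist":[0,0,0],"translation":[0,0,0],"gripper":0},{"twist":[0,0,0],"translation":[0,0,0],"gripper":0}]' --newtons 30

```text
time: 4.05
position: [594.3, 56.9, 118.0]
tcp_rot: [3.136, -0.005, 1.31]
contact_force: [1.4, 0.0, -3.0]
width: 11.2
```

Run:
```python
from h import *
from plant import env
plan(env,[546,41,112],45)
# refine vent geometry
t=cv2.imread("pics/top0.png"); 
hsv=cv2.cvtColor(t,cv2.COLOR_BGR2HSV)
m=((hsv[...,1]<40)&(hsv[...,2]>190)).astype(np.uint8)
m[:, :366]=0; m[:,450:]=0; m[:240]=0; m[335:]=0
cv2.imwrite("pics/m.png",cv2.resize(m[220:335,350:460]*255,None,fx=5,fy=5,interpolation=0))
ys,xs=np.nonzero(m)
# left edge per row subpixel on gray gradient
g=cv2.cvtColor(t,cv2.COLOR_BGR2GRAY).astype(float)
L=[]
for r in range(258,302):
    row=g[r,360:390]; d=np.diff(row); k=d.argmax()
    w=d[max(0,k-1):k+2]; L.append((360+k+.5+ (w*np.arange(-1,2)).sum()/w.sum() if len(w)==3 else 360+k+.5, r))
L=np.array(L); 
P=np.array([onz('top',u,v,97) for u,v in L]); 
vx,vy,x0,y0=cv2.fitLine(P[:,:2].astype(np.float32),cv2.DIST_HUBER,0,.01,.01).ravel(); print('mouth edge',vx,vy,x0,y0,np.degrees(np.arctan2(vy,vx)))
U=[]
for c in range(380,432):
    col=g[245:275,c]; d=np.diff(col); k=d.argmax(); U.append((c,245+k+.5))
P=np.array([onz('top',u,v,97) for u,v in U]); 
vx,vy,x0,y0=cv2.fitLine(P[:,:2].astype(np.float32),cv2.DIST_HUBER,0,.01,.01).ravel(); print('+y edge',vx,vy,x0,y0,np.degrees(np.arctan2(vy,vx)))
```

```text
t 4.05 pos [594.3  56.9 118. ] rpy [179.7  -0.3  75. ] w 11.2 F [ 1.4  0.  -3. ] j [0.05 0.21 1.89 0.   1.03 0.31]
shift cm [-2.78 -4.26  0.57] turn deg [ 0.24 -0.35 30.04] min rows 3.5
mouth edge 0.9820559 -0.18859014 515.0462 -14.749056 -10.870516
+y edge 0.18670811 0.98241544 580.2665 -97.81101 79.23926
```

Request:
servo_tool --commands '[{"twist":[0,0,-5],"translation":[-0.2,-0.7,0],"gripper":0},{"twist":[0,0,-5],"translation":[-0.2,-0.7,0],"gripper":0},{"twist":[0,0,-5],"translation":[-0.2,-0.7,0],"gripper":0},{"twist":[0,0,0],"translation":[0,0,0],"gripper":0}]'

```text
time: 4.45
position: [571.8, 54.5, 118.0]
tcp_rot: [3.136, -0.003, 1.58]
contact_force: [-2.4, -0.2, -1.1]
width: 10.8
```

Run:
```python
from h import *
from plant import env
plan(env,[545.2,42,116],110)
```

```text
t 4.45 pos [571.8  54.5 118. ] rpy [179.7  -0.2  90.5] w 10.8 F [-2.4 -0.2 -1.1] j [0.05 0.17 1.94 0.   1.03 0.04]
shift cm [-1.23 -2.67  0.18] turn deg [  0.34  -0.15 -19.5 ] min rows 2.27
```

Request:
servo_tool --commands '[{"twist":[0,0,-5],"translation":[-0.2,-0.7,0],"gripper":0},{"twist":[0,0,-5],"translation":[-0.2,-0.7,0],"gripper":0},{"twist":[0,0,-5],"translation":[-0.2,-0.7,0],"gripper":0},{"twist":[0,0,0],"translation":[0,0,0],"gripper":0}]'

```text
time: 4.85
position: [550.8, 46.6, 118.0]
tcp_rot: [3.137, -0.003, 1.84]
contact_force: [-2.7, -1.3, -0.9]
width: 11.3
```

Run:
```python
from h import *
from plant import env
plan(env,[545.2,42,116],110)
p=env.get_state()['position'][:2]
# circle with r=85 via points
from scipy.optimize import least_squares
Q=np.array([[594.3,56.9],[571.8,54.5],p])
r=least_squares(lambda h:np.linalg.norm(Q-h,axis=1)-85,[593,-28]); print(r.x,r.fun)
d=p-r.x; print('door opening deg',169.2-np.degrees(np.arctan2(d[1],d[0])))
```

```text
t 4.85 pos [550.8  46.6 118. ] rpy [179.7  -0.2 105.4] w 11.3 F [-2.7 -1.3 -0.9] j [ 0.04  0.13  1.98  0.    1.02 -0.24]
shift cm [-0.29 -0.67  0.19] turn deg [ 0.29 -0.16 -4.56] min rows 0.53
[591.50640257 -28.09752375] [ 0.04341968 -0.08419916  0.04384248]
door opening deg 50.630732936131565
```

Request:
servo_tool --commands '[{"twist":[0,0,-5],"translation":[-0.2,-0.8,0],"gripper":0},{"twist":[0,0,0],"translation":[0,0,0],"gripper":0}]'

```text
time: 5.05
position: [544.0, 42.6, 118.0]
tcp_rot: [3.136, -0.003, 1.922]
contact_force: [-1.9, -0.6, 0.2]
width: 10.9
```

Run:
```python
from h import *
from plant import env
plan(env,[543.7,42.2,116],110)
p=env.get_state()['position'][:2]
d=p-[591.5,-28.1]; print('door opening deg',169.2-np.degrees(np.arctan2(d[1],d[0])),np.linalg.norm(d))
```

```text
t 5.05 pos [544.   42.6 118. ] rpy [179.7  -0.2 110.1] w 10.9 F [-1.9 -0.6  0.2] j [ 0.03  0.12  2.    0.    1.02 -0.32]
shift cm [-0.02 -0.05  0.2 ] turn deg [ 0.3  -0.15  0.14] min rows 0.04
door opening deg 45.31547202493519 85.12920005039916
```

Post is at 45.3° by the robot's own measurement. Open and rise.

Request:
servo_tool --commands '[{"twist":[0,0,0],"translation":[0,0,0],"gripper":0.5},{"twist":[0,0,0],"translation":[0,0,0],"gripper":0.5},{"twist":[0,0,0],"translation":[0,0,0],"gripper":0.5},{"twist":[0,0,0],"translation":[0,0,-2],"gripper":0.6},{"twist":[0,0,0],"translation":[0,0,-4],"gripper":0.6},{"twist":[0,0,0],"translation":[0,0,-5],"gripper":1},{"twist":[0,0,0],"translation":[0,0,-5],"gripper":1},{"twist":[0,0,0],"translation":[0,0,-4],"gripper":1}]'

```text
time: 5.85
position: [542.5, 42.9, 317.1]
tcp_rot: [-3.137, -0.007, 1.909]
contact_force: [0.0, 0.4, 0.5]
width: 85.0
```

Run:
```python
from h import *
from plant import env
plan(env,[491,308.6,300],74)
```

```text
t 5.85 pos [542.5  42.9 317.1] rpy [-179.8   -0.4  109.4] w 85.0 F [0.  0.4 0.5] j [ 0.03 -0.02  1.77  0.01  1.4  -0.31]
shift cm [26.77  3.96  1.86] turn deg [-0.36 -0.29 35.37] min rows 5.42
```

Request:
servo_tool --commands '[{"twist":[0,0,8],"translation":[4.5,0.6,0],"gripper":1},{"twist":[0,0,8],"translation":[4.5,0,0],"gripper":1},{"twist":[0,0,8],"translation":[4.5,-0.6,0],"gripper":1},{"twist":[0,0,8],"translation":[4.3,-1.3,0],"gripper":1},{"twist":[0,0,3],"translation":[4.2,-1.9,0],"gripper":1},{"twist":[0,0,0],"translation":[0,0,0],"gripper":1}]'

```text
time: 6.45
position: [506.2, 266.4, 332.3]
tcp_rot: [3.125, -0.016, 1.285]
contact_force: [-0.1, -0.8, -1.1]
width: 85.4
```

Run:
```python
from h import *
from plant import env
plan(env,[491,308.6,200],74)
for n in("scene","top"):
    c=env.capture(n); cv2.imwrite(f"pics/{n}3.png",c["image"])
t=cv2.imread("pics/top3.png"); s=cv2.imread("pics/scene3.png")
cv2.imwrite("pics/a3.png",cv2.resize(t[220:330,310:460],None,fx=5,fy=5,interpolation=cv2.INTER_CUBIC))
cv2.imwrite("pics/b3.png",cv2.resize(s[120:330,230:480],None,fx=3,fy=3,interpolation=cv2.INTER_CUBIC)[:600])
```

```text
t 6.45 pos [506.2 266.4 332.3] rpy [179.   -0.9  73.6] w 85.4 F [-0.1 -0.8 -1.1] j [0.44 0.01 1.71 0.   1.4  0.73]
shift cm [ 3.41 -2.88 13.24] turn deg [ 0.96 -0.93 -0.39] min rows 2.79
```

View pics/a3.png

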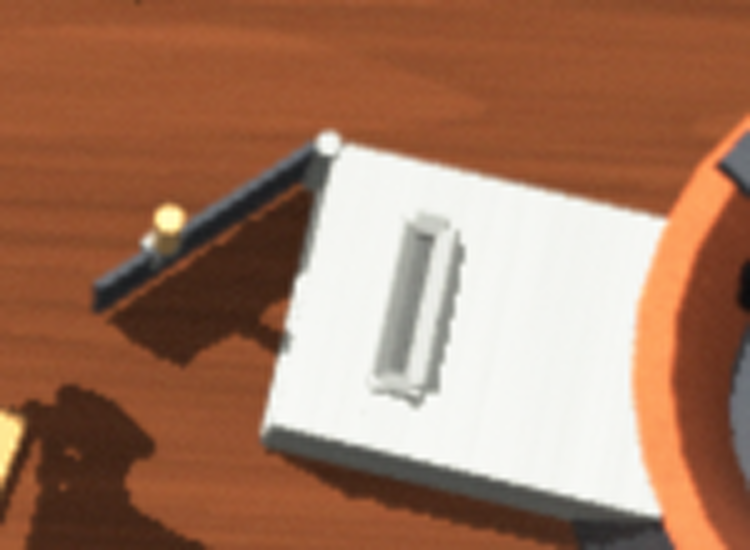

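View pics/b3.png

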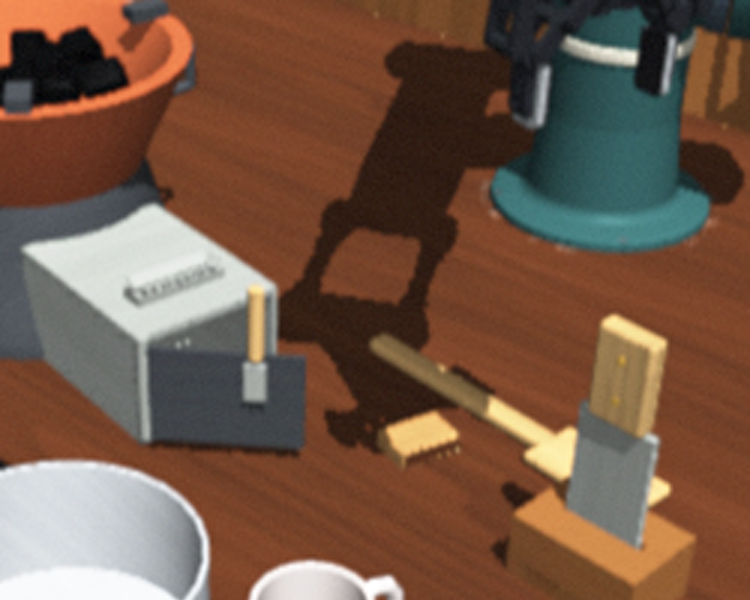

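Run:
```python
from h import *
L=[]
for k in (0,1,3):
    s=cv2.imread(f"pics/scene{k}.png"); t=cv2.imread(f"pics/top{k}.png")
    L.append(np.vstack([cv2.resize(s[215:335,390:475],(255,360),interpolation=cv2.INTER_CUBIC),cv2.resize(t[258:318,190:260],(255,219),interpolation=cv2.INTER_CUBIC)]))
cv2.imwrite("pics/cmp.png",np.hstack(L))
V=lambda x,y:(310+x/5-.5,220+y/5-.5)
p=onz('top',*V(169,213),150); print(p); d=p[:2]-[591.5,-28.1]; print(169.2-np.degrees(np.arctan2(d[1],d[0])))
a=onz('top',*V(93,285),94);b=onz('top',*V(312,146),94);d=a-b;print(a,b,169.2-np.degrees(np.arctan2(d[1],d[0])))
```

```text
[546.15664592  41.66442351 150.        ]
46.17816544559689
[522.12539598  72.44630882  94.        ] [590.25731091 -22.82017076  94.        ] 43.62871293698524
```

View pics/cmp.png

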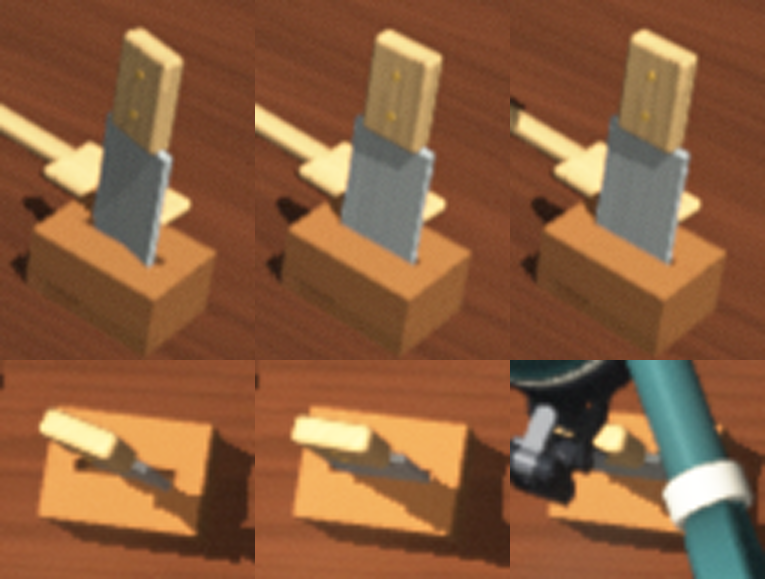

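The pictures show the door about 45° open (post top at crop pixel 169,213). The plate has settled square into its groove since the first picture, so I'll measure it again.

Run:
```python
from h import *
s=cv2.imread("pics/scene1.png"); t=cv2.imread("pics/top1.png")
a=cv2.resize(t[266:310,198:252],None,fx=7,fy=7,interpolation=cv2.INTER_CUBIC)
b=cv2.resize(s[222:312,400:460],None,fx=6,fy=6,interpolation=cv2.INTER_CUBIC)
c=np.zeros((540,378+360,3),np.uint8); c[:308,:378]=a; c[:,378:]=b
cv2.imwrite("pics/c1.png",c)
```

```text
(no output)
```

View pics/c1.png

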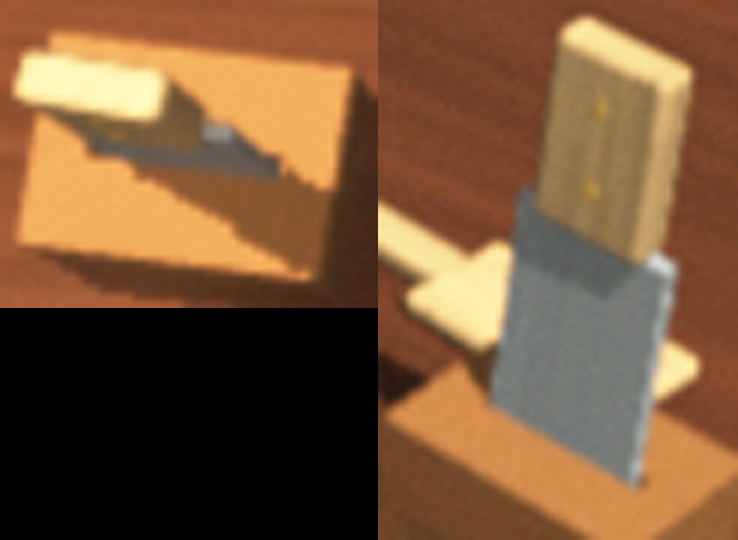

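Run:
```python
from h import *
np.set_printoptions(precision=1,suppress=True)
T=lambda x,y:(198+x/7-.5,266+y/7-.5)
S=lambda x,y:(400+(x-378)/6-.5,222+y/6-.5)
for a,b in [((22,48),(660,88)),((13,97),(691,70)),((166,70),(563,38)),((156,122),(590,18))]:
    print(tri(T(*a),S(*b)))
print('top only z203')
for p in [(22,48),(13,97),(166,70),(156,122)]: print(onz('top',*T(*p),203))
a,b=onz('scene',*S(493,405),50),onz('scene',*S(638,485),50); print(a,b,(a+b)/2)
for p in [(47,33),(352,67),(316,283),(18,243)]: print(onz('top',*T(*p),50))
```

```text
(array([501.8, 329. , 202.6]), np.float64(4.825293111668645))
(array([487.1, 330.5, 202.9]), np.float64(3.9409515158723467))
(array([496.6, 289. , 201.2]), np.float64(0.3642785062087724))
(array([481.5, 289.8, 202.1]), np.float64(1.4530874741444466))
top only z203
[500.6 331.1 203. ]
[486.2 332.2 203. ]
[496.3 288.8 203. ]
[481.  290.3 203. ]
[494.8 281.5  50. ] [498.  340.1  50. ] [496.4 310.8  50. ]
[528.9 359.6  50. ]
[522.7 257.9  50. ]
[451.1 263.9  50. ]
[459.1 362.4  50. ]
```

Run:
```python
from h import *
from plant import env
plan(env,[492.5,310,250],85.5)
```

```text
t 6.55 pos [507.3 262.4 332.2] rpy [179.   -0.8  73.6] w 85.3 F [ 0.3 -0.3  0.2] j [ 0.43  0.01  1.71 -0.    1.4   0.72]
shift cm [ 4.04 -2.91  8.22] turn deg [  1.12  -0.65 -11.93] min rows 1.92
```

Request:
servo_tool --commands '[{"twist":[0.5,-0.5,-4],"translation":[2.0,-1.3,2],"gripper":1},{"twist":[0.5,-0.4,-4],"translation":[2.0,-1.0,2],"gripper":1},{"twist":[0,0,-4],"translation":[0,0,3],"gripper":1},{"twist":[0,0,0],"translation":[0,0,1],"gripper":1},{"twist":[0,0,0],"translation":[0,0,0],"gripper":1}]'

```text
time: 7.05
position: [500.0, 302.7, 252.4]
tcp_rot: [3.135, 0.005, 1.492]
contact_force: [0.3, 0.6, 0.1]
width: 85.5
```

Run:
```python
from h import *
from plant import env
plan(env,[492.5,310,152],85.5)
```

```text
t 7.05 pos [500.  302.7 252.4] rpy [179.6   0.3  85.5] w 85.5 F [0.3 0.6 0.1] j [ 0.51  0.08  1.78 -0.01  1.28  0.59]
shift cm [ 0.71 -0.87 10.03] turn deg [0.37 0.26 0.01] min rows 2.02
```

Request:
servo_tool --commands '[{"twist":[0.3,0.3,0],"translation":[0.7,-0.8,0],"gripper":1},{"twist":[0,0,0],"translation":[0,0,0],"gripper":1},{"twist":[0,0,0],"translation":[0,0,2],"gripper":1},{"twist":[0,0,0],"translation":[0,0,2.5],"gripper":1},{"twist":[0,0,0],"translation":[0,0,2.5],"gripper":1},{"twist":[0,0,0],"translation":[0,0,2],"gripper":1},{"twist":[0,0,0],"translation":[0,0,0],"gripper":1}]'

```text
time: 7.75
position: [500.2, 311.6, 172.5]
tcp_rot: [3.124, -0.012, 1.483]
contact_force: [0.1, 0.1, -0.2]
width: 85.7
```

Run:
```python
from h import *
from plant import env
plan(env,[492.5,310,152],85.5)
for n in("scene","top"):
    c=env.capture(n); cv2.imwrite(f"pics/{n}4.png",c["image"])
t=cv2.imread("pics/top4.png"); s=cv2.imread("pics/scene4.png")
a=cv2.resize(t[250:320,180:270],(390,303)); b=cv2.resize(s[190:340,370:500],None,fx=3,fy=3)
c=np.zeros((450,780,3),np.uint8); c[:303,:390]=a; c[:,390:]=b; cv2.imwrite("pics/b4.png",c)
```

```text
t 7.75 pos [500.2 311.6 172.5] rpy [179.   -0.7  85. ] w 85.7 F [ 0.1  0.1 -0.2] j [ 0.51  0.13  1.87 -0.    1.12  0.6 ]
shift cm [-0.26 -0.79  2.04] turn deg [ 1.03 -0.69 -0.56] min rows 0.44
```

View pics/b4.png

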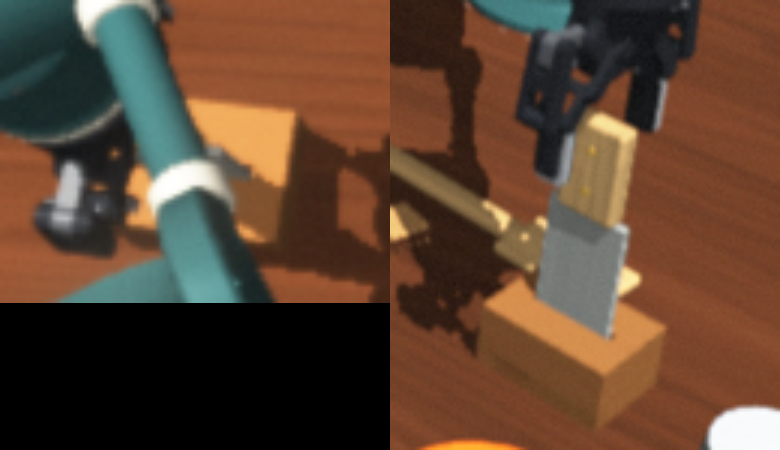

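Request:
servo_tool --commands '[{"twist":[1,-0.7,-0.5],"translation":[-0.2,-0.7,0.5],"gripper":1},{"twist":[0,0,0],"translation":[0,0,1.5],"gripper":0.6},{"twist":[0,0,0],"translation":[0,0,0],"gripper":0.5},{"twist":[0,0,0],"translation":[0,0,0],"gripper":0.5}]'

```text
time: 8.25
position: [497.6, 313.1, 159.7]
tcp_rot: [3.131, -0.007, 1.492]
contact_force: [0.8, -0.5, -0.7]
width: 44.3
```

Run:
```python
from h import *
from plant import env
plan(env,[492.5,310,152],85.5)
```

```text
t 8.25 pos [497.6 313.1 159.7] rpy [179.4  -0.4  85.5] w 44.3 F [ 0.8 -0.5 -0.7] j [ 0.52  0.15  1.88 -0.    1.1   0.6 ]
shift cm [-0.35 -0.49  0.77] turn deg [ 0.62 -0.39 -0.02] min rows 0.2
```

Request:
servo_tool --commands '[{"twist":[0.6,-0.4,0],"translation":[-0.3,-0.6,0.7],"gripper":0.5},{"twist":[0,0,0],"translation":[0,0,0.2],"gripper":0.4},{"twist":[0,0,0],"translation":[0,0,0],"gripper":0.3}]'

```text
time: 8.55
position: [490.9, 310.4, 150.1]
tcp_rot: [-3.141, 0.001, 1.492]
contact_force: [0.5, -0.0, -0.1]
width: 26.0
```

Run:
```python
from h import *
from plant import env
plan(env,[492.5,310,152],85.5)
```

```text
t 8.55 pos [490.9 310.4 150.1] rpy [-180.     0.    85.5] w 26.0 F [ 0.5 -0.  -0.1] j [ 0.52  0.15  1.89 -0.    1.1   0.6 ]
shift cm [-0.03  0.16 -0.19] turn deg [-0.03  0.04 -0.02] min rows 0.05
```

Request:
servo_tool --commands '[{"twist":[0,0,0],"translation":[0,0.1,0],"gripper":0.2},{"twist":[0,0,0],"translation":[0,0,0],"gripper":0},{"twist":[0,0,0],"translation":[0,0,0],"gripper":0},{"twist":[0,0,0],"translation":[0,0,0],"gripper":0}]' --newtons 60

```text
time: 8.95
position: [492.1, 310.5, 150.1]
tcp_rot: [-3.141, 0.001, 1.492]
contact_force: [0.5, 0.1, 0.1]
width: 15.9
```

Run:
```python
from h import *
from plant import env
plan(env,[492.5,310,152],85.5)
```

```text
t 8.95 pos [492.1 310.5 150.1] rpy [-180.     0.    85.5] w 15.9 F [0.5 0.1 0.1] j [ 0.52  0.15  1.89 -0.    1.1   0.6 ]
shift cm [-0.04  0.05 -0.19] turn deg [-0.03  0.03 -0.02] min rows 0.04
```

Request:
servo_tool --commands '[{"twist":[0,0,0],"translation":[0,0,-1],"gripper":0},{"twist":[0,0,0],"translation":[0,0,-1],"gripper":0},{"twist":[0,0,0],"translation":[0,0,-1],"gripper":0},{"twist":[0,0,0],"translation":[0,0,-2],"gripper":0},{"twist":[0,0,0],"translation":[0,0,-3],"gripper":0},{"twist":[0,0,0],"translation":[0,0,-4],"gripper":0},{"twist":[0,0,0],"translation":[0,0,-4],"gripper":0},{"twist":[0,0,0],"translation":[0,0,-2],"gripper":0}]'

```text
time: 9.75
position: [489.0, 308.8, 336.1]
tcp_rot: [-3.133, 0.006, 1.492]
contact_force: [-0.2, 0.1, -1.9]
width: 15.4
```

Run:
```python
from h import *
from plant import env
plan(env,[520,-64,330],-11)
for n in("scene","top"):
    c=env.capture(n); cv2.imwrite(f"pics/{n}5.png",c["image"])
```

```text
t 9.75 pos [489.  308.8 336.1] rpy [-179.5    0.3   85.5] w 15.4 F [-0.2  0.1 -1.9] j [0.52 0.04 1.67 0.   1.44 0.6 ]
shift cm [-36.91   6.04   0.77] turn deg [-9.000e-02  6.700e-01  9.648e+01] min rows 11.23
```

View pics/scene5.png

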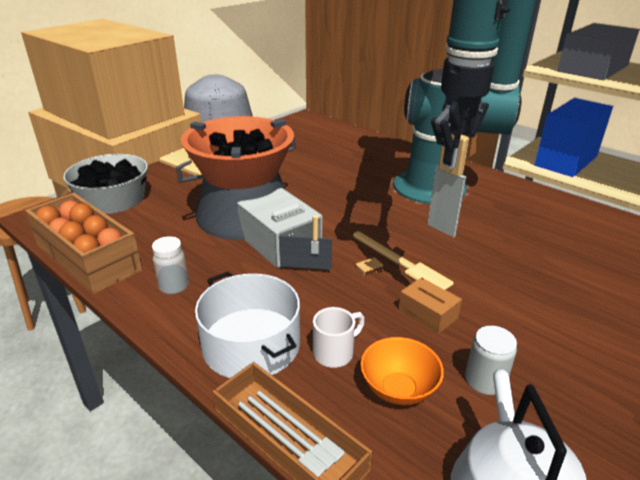

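Request:
servo_tool --commands '[{"twist":[0,0,-8],"translation":[-3,0.5,0],"gripper":0},{"twist":[0,0,-8],"translation":[-3.5,0,0],"gripper":0},{"twist":[0,0,-8],"translation":[-3.5,-0.4,0],"gripper":0},{"twist":[0,0,-8],"translation":[-3.4,-0.9,0],"gripper":0},{"twist":[0,0,-8],"translation":[-3.2,-1.4,0],"gripper":0},{"twist":[0,0,-8],"translation":[-3.0,-1.8,0],"gripper":0},{"twist":[0,0,-8],"translation":[-2.7,-2.2,0],"gripper":0},{"twist":[0,0,0],"translation":[0,0,0],"gripper":0}]' --newtons 80

```text
time: 10.65
position: [505.6, 61.8, 324.7]
tcp_rot: [-3.122, -0.016, 2.515]
contact_force: [0.1, 0.3, -2.6]
width: 15.2
```

Run:
```python
from h import *
from plant import env
plan(env,[518,-66,330],169.2)
# slot: measure from top0
t=cv2.imread("pics/top3.png")
cv2.imwrite("pics/slot.png",cv2.resize(t[256:306,378:408],None,fx=12,fy=12,interpolation=cv2.INTER_CUBIC))
s=cv2.imread("pics/scene3.png")
cv2.imwrite("pics/slots.png",cv2.resize(s[205:230,264:310],None,fx=16,fy=16,interpolation=cv2.INTER_CUBIC))
```

```text
t 10.65 pos [505.6  61.8 324.7] rpy [-178.9   -0.9  144.1] w 15.2 F [ 0.1  0.3 -2.6] j [ 0.08 -0.08  1.81 -0.    1.44 -0.87]
shift cm [-8.49 -9.63 -0.47] turn deg [ -0.9   -1.14 -25.08] min rows 2.92
```

View pics/slot.png

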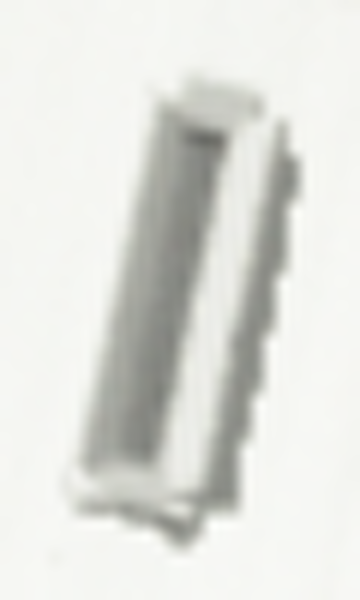

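View pics/slots.png

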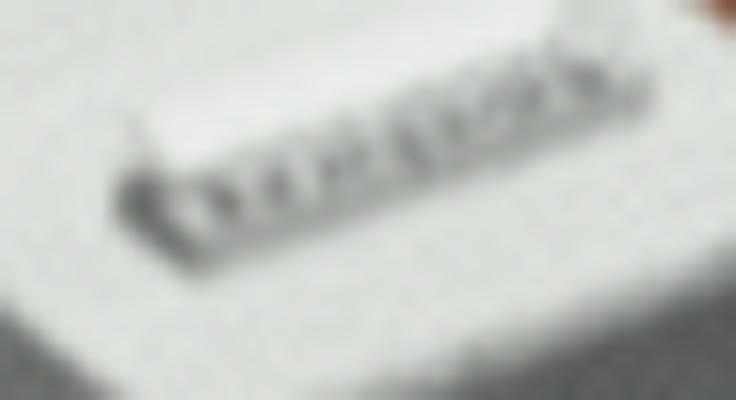

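Run:
```python
from h import *
np.set_printoptions(precision=1,suppress=True)
T=lambda x,y:(378+x/12-.5,256+y/12-.5)
print(onz('top',*T(183,292),113))
for p in [(160,90),(80,470),(285,118),(208,510),(228,80),(135,508)]: print(p,onz('top',*T(*p),113))
for p in [(228,130),(160,465)]: print('right throat z106',onz('top',*T(*p),106))
S=lambda x,y:(264+x/16-.5,205+y/16-.5)
for p in [(155,110),(555,0),(200,265),(650,115)]: print('scene z113',onz('scene',*S(*p),113))
```

```text
[519.1 -69.  113. ]
(160, 90) [556.3 -63.9 113. ]
(80, 470) [485.6 -51.2 113. ]
(285, 118) [552.2 -86.9 113. ]
(208, 510) [479.6 -74.5 113. ]
(228, 80) [558.8 -76.3 113. ]
(135, 508) [479.2 -61.3 113. ]
right throat z106 [550.7 -77.4 106. ]
right throat z106 [488.2 -66.5 106. ]
scene z113 [552.2 -84.8 113. ]
scene z113 [490. -65. 113.]
scene z113 [577.6 -48.9 113. ]
scene z113 [504.8 -31.6 113. ]
```

Request:
servo_tool --commands '[{"twist":[-0.4,-0.5,-8],"translation":[-2.2,-2.4,0],"gripper":0},{"twist":[-0.4,-0.5,-8],"translation":[-1.8,-2.7,0],"gripper":0},{"twist":[0,0,-8],"translation":[-1.4,-2.9,0],"gripper":0},{"twist":[0,0,-1],"translation":[-0.5,-2,0],"gripper":0},{"twist":[0,0,0],"translation":[0,0,0],"gripper":0}]'

```text
time: 11.15
position: [512.7, -57.3, 316.0]
tcp_rot: [-3.141, -0.015, 2.964]
contact_force: [-0.5, 0.5, -2.2]
width: 15.2
```

Run:
```python
from h import *
from plant import env
plan(env,[518,-66,275],169.2)
```

```text
t 11.15 pos [512.7 -57.3 316. ] rpy [-180.    -0.9  169.8] w 15.2 F [-0.5  0.5 -2.2] j [-0.16 -0.07  1.82 -0.    1.41 -1.55]
shift cm [-0.73 -0.76  4.09] turn deg [-0.04 -0.88  0.6 ] min rows 0.85
```

Request:
servo_tool --commands '[{"twist":[0,-0.8,0],"translation":[-0.8,-0.9,2],"gripper":0},{"twist":[0,0,0],"translation":[0,0,2],"gripper":0},{"twist":[0,0,0],"translation":[0,0,0.5],"gripper":0},{"twist":[0,0,0],"translation":[0,0,0],"gripper":0}]'

```text
time: 11.55
position: [516.8, -64.1, 266.2]
tcp_rot: [3.139, -0.007, 2.959]
contact_force: [0.7, -0.7, -2.7]
width: 14.9
```

Run:
```python
from h import *
from plant import env
plan(env,[519.5,-68,260],169.7)
for n in("scene","top"):
    c=env.capture(n); cv2.imwrite(f"pics/{n}6.png",c["image"])
t=cv2.imread("pics/top6.png"); s=cv2.imread("pics/scene6.png")
a=cv2.resize(t[230:340,330:450],(390,357)); b=cv2.resize(s[110:260,220:350],None,fx=3,fy=3)
c=np.zeros((450,780,3),np.uint8); c[:357,:390]=a; c[:,390:]=b; cv2.imwrite("pics/b6.png",c)
```

```text
t 11.55 pos [516.8 -64.1 266.2] rpy [179.8  -0.4 169.5] w 14.9 F [ 0.7 -0.7 -2.7] j [-0.17 -0.05  1.88  0.    1.31 -1.56]
shift cm [-0.34 -0.34  0.61] turn deg [ 0.16 -0.41 -0.19] min rows 0.16
```

View pics/b6.png

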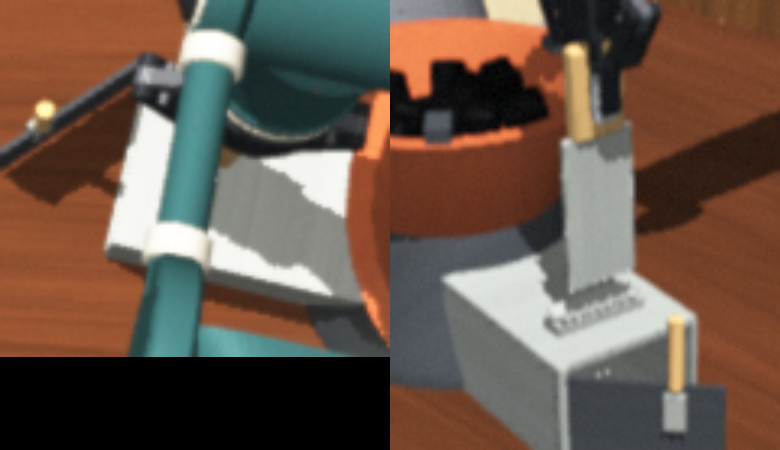

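Run:
```python
from h import *
s=cv2.imread("pics/scene6.png")
cv2.imwrite("pics/b6z.png",cv2.resize(s[145:230,260:320],None,fx=7,fy=7,interpolation=cv2.INTER_CUBIC))
c=np.array([516.8,-64.1]); y=np.array([.984,-.178]); x=np.array([-.178,-.984])
for nm,z,w in (('low',131,30),('top',251,30)):
    for sy in(-1,1):
        for sx in (-1,1):
            p=c+y*w*sy+x*3*sx; q=proj('scene',[*p,z]); print(nm,sy,sx,q.round(1),((q-[260,145]+.5)*7).round(0))
```

```text
low -1 -1 [301.6 198.7] [294. 380.]
low -1 1 [300.1 197.7] [284. 373.]
low 1 -1 [280.1 206.4] [144. 433.]
low 1 1 [278.7 205.4] [134. 426.]
top -1 -1 [300.8 150.7] [289.  44.]
top -1 1 [299.2 149.9] [278.  38.]
top 1 -1 [278.1 157.6] [130.  91.]
top 1 1 [276.6 156.6] [119.  85.]
```

View pics/b6z.png

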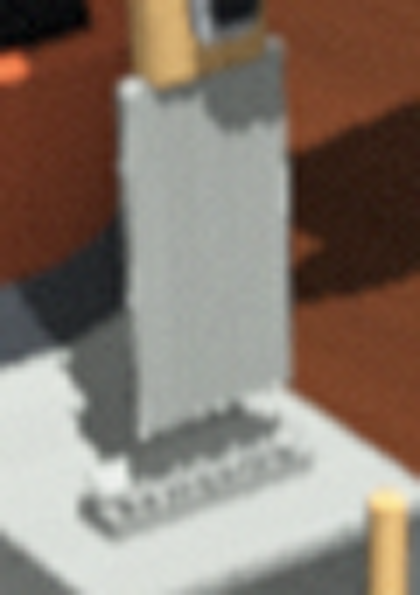

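Run:
```python
from h import *
c=np.array([519.5,-68]); a=np.radians(-10.3); y=np.array([np.cos(a),np.sin(a)]); x=np.array([y[1],-y[0]])
for cam,img,(x0,y0,w,h),k in (('scene','pics/scene3.png',(258,200,60,32),12),('top','pics/top3.png',(374,250,40,60),9)):
    im=cv2.imread(img); im=cv2.resize(im[y0:y0+h,x0:x0+w],None,fx=k,fy=k,interpolation=cv2.INTER_CUBIC)
    for hx,hy,z,col in ((4,32,106,(0,0,255)),(11,39,113,(255,0,0)),):
        P=[(proj(cam,[*(c+x*hx*i+y*hy*j),z])-[x0,y0]+.5)*k for i,j in((-1,-1),(-1,1),(1,1),(1,-1))]
        for q in P: cv2.drawMarker(im,tuple(int(v) for v in q),col,cv2.MARKER_CROSS,14,1)
    cv2.imwrite(f"pics/ov_{cam}.png",im)
```

```text
(no output)
```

View pics/ov_scene.png

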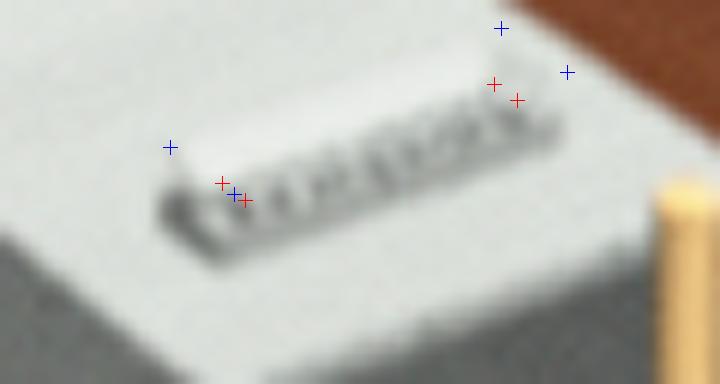

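View pics/ov_top.png

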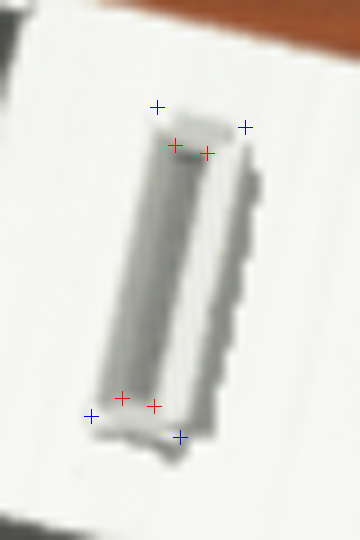

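Run:
```python
from h import *
c=np.array([519.5,-68]); a=np.radians(-10.3); y=np.array([np.cos(a),np.sin(a)]); x=np.array([y[1],-y[0]])
for cam,img,(x0,y0,w,h),k in (('scene','pics/scene3.png',(258,200,60,32),12),('top','pics/top3.png',(374,250,40,60),9)):
    im=cv2.imread(img); im=cv2.resize(im[y0:y0+h,x0:x0+w],None,fx=k,fy=k,interpolation=cv2.INTER_CUBIC)
    for hx,hy,z,col in ((4,32,106,(0,0,255)),(9,37,111,(255,0,0)),(5,33,97,(0,160,0))):
        P=[(proj(cam,[*(c+x*hx*i+y*hy*j),z])-[x0,y0]+.5)*k for i,j in((-1,-1),(-1,1),(1,1),(1,-1))]
        for q in P: cv2.drawMarker(im,tuple(int(v) for v in q),col,cv2.MARKER_CROSS,14,1)
    cv2.imwrite(f"pics/ov_{cam}2.png",im)
```

```text
(no output)
```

View pics/ov_scene2.png

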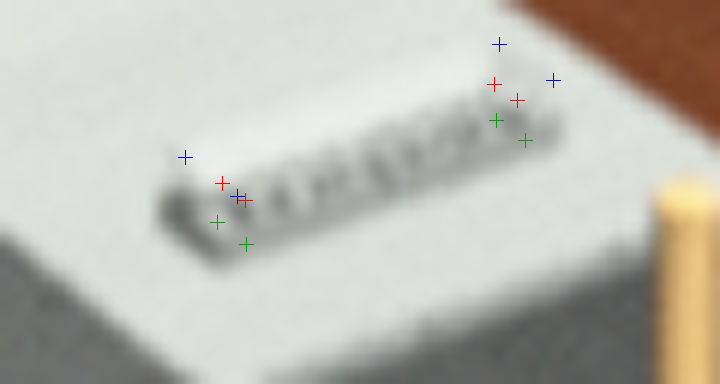

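View pics/ov_top2.png

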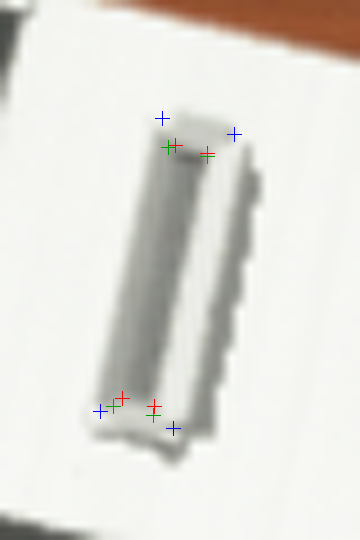

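Request:
servo_tool --commands '[{"twist":[0.2,-0.4,-0.2],"translation":[-0.4,-0.3,0],"gripper":0},{"twist":[0,0,0],"translation":[0,0,0],"gripper":0},{"twist":[0,0,0],"translation":[0,0,0],"gripper":0}]'

```text
time: 11.95
position: [522.6, -67.5, 270.1]
tcp_rot: [-3.141, 0.007, 2.964]
contact_force: [0.2, 0.0, -2.0]
width: 15.2
```

Run:
```python
from h import *
from plant import env
plan(env,[520,-67.5,245],169.7)
```

```text
t 11.95 pos [522.6 -67.5 270.1] rpy [-180.     0.4  169.8] w 15.2 F [ 0.2  0.  -2. ] j [-0.18 -0.05  1.87 -0.    1.31 -1.57]
shift cm [ 0.28 -0.05  2.51] turn deg [-0.05  0.38  0.12] min rows 0.51
```

Request:
servo_tool --commands '[{"twist":[0,0.3,0],"translation":[0.2,0,0.8],"gripper":0},{"twist":[0,0,0],"translation":[0,0,0.6],"gripper":0},{"twist":[0,0,0],"translation":[0,0,0],"gripper":0}]'

```text
time: 12.25
position: [521.1, -67.2, 256.2]
tcp_rot: [-3.141, 0.003, 2.964]
contact_force: [-0.2, -0.7, -2.7]
width: 14.9
```

Run:
```python
from h import *
from plant import env
plan(env,[520,-67.5,245],169.7)
plan(env,[520,-67.5,245],169.7)
```

```text
t 12.25 pos [521.1 -67.2 256.2] rpy [-180.     0.2  169.8] w 14.9 F [-0.2 -0.7 -2.7] j [-0.18 -0.04  1.89 -0.    1.28 -1.57]
shift cm [ 0.11 -0.05  1.12] turn deg [-0.04  0.18  0.1 ] min rows 0.23
t 12.25 pos [521.1 -67.2 256.2] rpy [-180.     0.2  169.8] w 14.9 F [-0.2 -0.7 -2.7] j [-0.18 -0.04  1.89 -0.    1.28 -1.57]
shift cm [ 0.11 -0.05  1.12] turn deg [-0.04  0.18  0.1 ] min rows 0.23
```

Tip is at about 121 mm. Descend gently into the flare.

Request:
servo_tool --commands '[{"twist":[0,0.2,0],"translation":[0.1,0,0.4],"gripper":0},{"twist":[0,0,0],"translation":[0,0,0.4],"gripper":0},{"twist":[0,0,0],"translation":[0,0,0],"gripper":0}]'

```text
time: 12.55
position: [519.6, -67.0, 246.8]
tcp_rot: [-3.141, -0.002, 2.963]
contact_force: [-0.1, 0.0, -2.0]
width: 15.2
```

Run:
```python
from h import *
from plant import env
plan(env,[520,-67.5,242],169.7)
c=env.capture("scene"); cv2.imwrite("pics/scene7.png",c["image"])
c=env.capture("top"); cv2.imwrite("pics/top7.png",c["image"])
s=cv2.imread("pics/scene7.png")
cv2.imwrite("pics/b7z.png",cv2.resize(s[150:230,255:320],None,fx=7,fy=7,interpolation=cv2.INTER_CUBIC))
```

```text
t 12.55 pos [519.6 -67.  246.8] rpy [-1.800e+02 -1.000e-01  1.698e+02] w 15.2 F [-0.1  0.  -2. ] j [-0.18 -0.03  1.9  -0.    1.27 -1.57]
shift cm [-0.04 -0.04  0.48] turn deg [-0.04 -0.11  0.09] min rows 0.1
```

View pics/b7z.png

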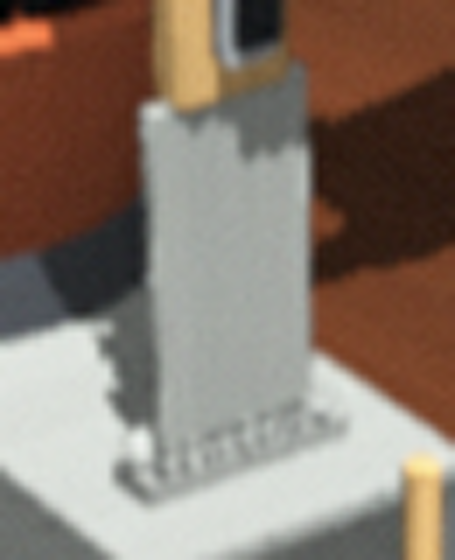

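The picture shows the blade foot (crop 160–312 px wide) inside the lips (120–345 px), with no side force. Continue slowly.

Request:
servo_tool --commands '[{"twist":[0,0,0],"translation":[0,0,0.4],"gripper":0},{"twist":[0,0,0],"translation":[0,0,0.3],"gripper":0},{"twist":[0,0,0],"translation":[0,0,0],"gripper":0}]'

```text
time: 12.95
position: [520.7, -68.0, 241.3]
tcp_rot: [-3.139, 0.001, 2.964]
contact_force: [-1.0, -0.8, -2.3]
width: 14.9
```

Run:
```python
from h import *
from plant import env
plan(env,[520,-67.5,235],169.7)
print(env.get_state()['ft_torque'])
```

```text
t 12.95 pos [520.7 -68.  241.3] rpy [-1.799e+02  1.000e-01  1.698e+02] w 14.9 F [-1.  -0.8 -2.3] j [-0.18 -0.03  1.91 -0.    1.26 -1.57]
shift cm [0.08 0.04 0.63] turn deg [-0.14  0.08  0.1 ] min rows 0.13
[-0.22881862  0.07330695 -0.01880235]
```

Request:
servo_tool --commands '[{"twist":[0,0,0],"translation":[0,0,0.3],"gripper":0},{"twist":[0,0,0],"translation":[0,0,0.3],"gripper":0},{"twist":[0,0,0],"translation":[0,0,0],"gripper":0}]'

```text
time: 13.25
position: [520.8, -68.4, 235.0]
tcp_rot: [-3.139, 0.002, 2.963]
contact_force: [-1.0, -0.1, -3.2]
width: 14.8
```

Run:
```python
from h import *
from plant import env
plan(env,[520,-67.5,230],169.7)
print(env.get_state()['ft_torque'])
```

```text
t 13.25 pos [520.8 -68.4 235. ] rpy [-1.798e+02  1.000e-01  1.698e+02] w 14.8 F [-1.  -0.1 -3.2] j [-0.18 -0.02  1.92 -0.    1.25 -1.57]
shift cm [0.1  0.08 0.5 ] turn deg [-0.17  0.12  0.09] min rows 0.1
[-0.2414129  -0.04445837 -0.09413543]
```

Request:
servo_tool --commands '[{"twist":[0,0,0],"translation":[0,0,0.4],"gripper":0},{"twist":[0,0,0],"translation":[0,0,0.4],"gripper":0},{"twist":[0,0,0],"translation":[0,0,0.4],"gripper":0},{"twist":[0,0,0],"translation":[0,0,0],"gripper":0}]'

```text
time: 13.65
position: [520.4, -68.4, 221.1]
tcp_rot: [-3.139, 0.001, 2.963]
contact_force: [0.2, -1.3, -2.3]
width: 14.6
```

Run:
```python
from h import *
from plant import env
plan(env,[520,-67.5,179],169.7)
print(env.get_state()['ft_torque'])
```

```text
t 13.65 pos [520.4 -68.4 221.1] rpy [-1.798e+02  1.000e-01  1.698e+02] w 14.6 F [ 0.2 -1.3 -2.3] j [-0.18 -0.01  1.93 -0.    1.22 -1.57]
shift cm [0.06 0.09 4.21] turn deg [-0.17  0.06  0.08] min rows 0.84
[-0.20929848  0.0700221  -0.06041801]
```

Request:
servo_tool --commands '[{"twist":[0,0,0],"translation":[0,0,0.6],"gripper":0},{"twist":[0,0,0],"translation":[0,0,0.6],"gripper":0},{"twist":[0,0,0],"translation":[0,0,0.6],"gripper":0},{"twist":[0,0,0],"translation":[0,0,0.4],"gripper":0},{"twist":[0,0,0],"translation":[0,0,0],"gripper":0}]'

```text
time: 14.15
position: [520.3, -68.5, 196.7]
tcp_rot: [-3.139, 0.0, 2.963]
contact_force: [1.1, -1.2, -1.1]
width: 14.9
```

Run:
```python
from h import *
from plant import env
plan(env,[520,-67.5,179],169.7)
print(env.get_state()['ft_torque'])
```

```text
t 14.15 pos [520.3 -68.5 196.7] rpy [-179.8    0.   169.8] w 14.9 F [ 1.1 -1.2 -1.1] j [-0.18  0.    1.96 -0.    1.18 -1.57]
shift cm [0.04 0.09 1.77] turn deg [-0.18  0.02  0.09] min rows 0.35
[-0.27408105  0.01753556 -0.04864094]
```

Request:
servo_tool --commands '[{"twist":[0,0,0],"translation":[0,0,0.6],"gripper":0},{"twist":[0,0,0],"translation":[0,0,0.6],"gripper":0},{"twist":[0,0,0],"translation":[0,0,0.2],"gripper":0},{"twist":[0,0,0],"translation":[0,0,0],"gripper":0},{"twist":[0,0,0],"translation":[0,0,0],"gripper":0}]'

```text
time: 14.65
position: [520.5, -68.6, 181.5]
tcp_rot: [-3.139, 0.001, 2.963]
contact_force: [-0.0, -1.5, -0.9]
width: 15.2
```

Run:
```python
from h import *
from plant import env
plan(env,[520,-67.5,179],169.7)
for n in("scene","top"):
    c=env.capture(n); cv2.imwrite(f"pics/{n}8.png",c["image"])
s=cv2.imread("pics/scene8.png")
cv2.imwrite("pics/b8z.png",cv2.resize(s[150:290,220:345],None,fx=4.2,fy=4.2,interpolation=cv2.INTER_CUBIC))
plan(env,[520,-67.5,179],169.7)
# blade upper shoulder height check
for z in (164,166,168):
    print(z,[((proj('scene',[520.3+.984*30*j+.53,-68.5-.178*30*j+2.95,z])-[220,150]+.5)*4.2).round() for j in (1,-1)])
```

```text
t 14.65 pos [520.5 -68.6 181.5] rpy [-179.8    0.   169.8] w 15.2 F [-0.  -1.5 -0.9] j [-0.18  0.02  1.98 -0.    1.15 -1.57]
shift cm [0.07 0.1  0.25] turn deg [-0.18  0.04  0.08] min rows 0.06
t 14.75 pos [520.4 -68.6 181.6] rpy [-179.8    0.   169.8] w 15.0 F [-1.3 -0.2 -2.8] j [-0.18  0.02  1.98 -0.    1.15 -1.57]
shift cm [0.06 0.1  0.25] turn deg [-0.18  0.04  0.08] min rows 0.06
164 [array([242., 185.]), array([334., 153.])]
166 [array([242., 181.]), array([334., 150.])]
168 [array([242., 178.]), array([333., 147.])]
```

View pics/b8z.png

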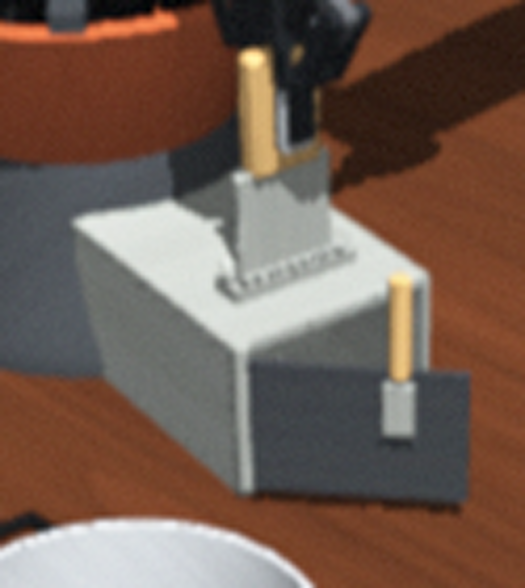

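View pics/top8.png

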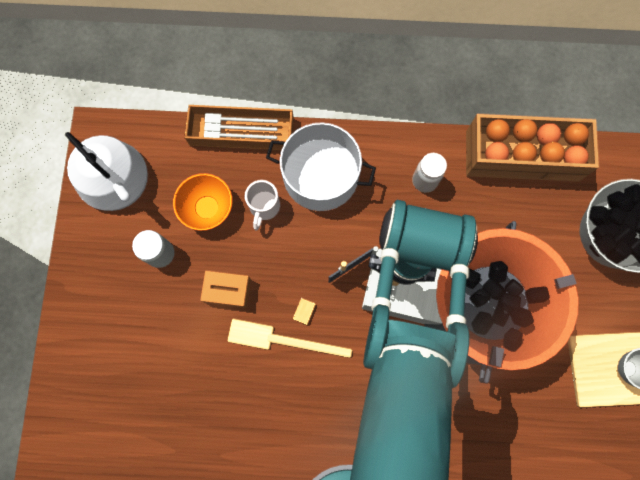

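The scene picture shows the blade standing in the slot, with its shoulder at crop pixel (240,178), so z ≈ 167 and the tip ≈ 47 mm. The door is still at about 45°, and the bystanders haven't moved.

Run:
```python
from h import *
from plant import env
a=cv2.imread("pics/top0.png").astype(int); b=cv2.imread("pics/top8.png").astype(int)
for n,(x,y,w,h) in dict(pot=(265,115,120,100),mug=(240,175,45,60),bowl=(165,170,75,65),match=(288,295,32,32),jar_tin=(410,145,45,55),tin2=(130,225,50,50),paddle=(220,312,100,40)).items():
    print(n,(abs(a[y:y+h,x:x+w]-b[y:y+h,x:x+w]).max(2)>60).sum())
V=onz('top',344,265.5,150); d=V[:2]-[591.5,-28.1]; print('post',V,169.5-np.degrees(np.arctan2(d[1],d[0])))
print(env.finish_job())
```

```text
pot 0
mug 0
bowl 0
match 0
jar_tin 0
tin2 0
paddle 50
post [538.88443877  39.85696993 150.        ] 41.75123705522395
the job is handed in; nothing more can be done
None
```

Run:
```python
from h import *
for k in (3,8):
    t=cv2.imread(f"pics/top{k}.png"); h=cv2.cvtColor(t,cv2.COLOR_BGR2HSV)[250:275,330:356]
    m=((h[...,0]>15)&(h[...,0]<35)&(h[...,2]>190)&(h[...,1]>60)); y,x=np.nonzero(m)
    p=onz('top',x.mean()+330,y.mean()+250,150); d=p[:2]-[591.5,-28.1]; print(k,x.mean()+330,y.mean()+250,p.round(1),169.2-np.degrees(np.arctan2(d[1],d[0])))
a=cv2.imread("pics/top3.png").astype(int);b=cv2.imread("pics/top8.png").astype(int)
```

```text
3 343.41379310344826 263.2758620689655 [543.6  41.3 150. ] 44.605280359818664
8 343.41379310344826 263.2758620689655 [543.6  41.3 150. ] 44.605280359818664
```

I did the job in the order asked and handed it in at about 14.8 s of the 64 s. The arm is still holding the plate in the slot.

- **Door:** I gripped the handle post and swung the door to 45°. At release the arm's position read 45.3°. The post's colour mask gave 44.6° in the pictures both right after release and at the end, so the door stayed put.
- **Plate:** I lifted it by its wood grip and lowered it straight through the slot, with side forces under about 2 N. Its tip is about 47 mm above the table, so about 59 mm of the 120 mm blade is inside. It hangs about 37 mm above the vent floor, held with an 80 N grip.
- **Kitchen things:** Comparing the first and last top pictures, nothing changed around the pot, mug, bowl, matchbox, jar and tin. About 50 pixels changed by the paddle. I took that for a shadow because it looks unmoved, but I did not confirm it.
- **Readings that disagreed:** Two rougher door readings came out at 43.6° and 46.2°, and one just before hand-in gave 41.8°. That last one used a post position I had picked by eye; the mask reading from the same picture is 44.6°.
- **Slot position:** It was only good to about 2 to 5 mm between measurements, so I relied on the slot's flared lips and the force readings when lowering the blade.

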